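# Sweep vial caps into the tote and tip them to the pouring corner

## Robot

A 6-joint arm with a two-finger parallel gripper is mounted at the origin on the work surface. World frame = base frame: x ahead of the robot, y to its left, z up, the work surface at z = 0. Lengths are in m, angles in rad, forces in N, time in s.
With the tool pointing down it reaches from about 0.425 to 0.95 m from the base axis. Payload 3.5 kg.
Tool frame: the origin (TCP) lies at the very end of the fingers, on their centre line; the grasp point (between the pads) lies 19 mm behind it; z points along the fingers, y is the line along which they close (so a half turn about z gives the same grasp; the last joint's range is limited). The gripper opens to 85 mm and grips with 20 to 120 N. Pads are 22 mm wide; open, the fingers measure 114 mm over their backs; the gripper's body (76 mm by 85 mm) begins 54 mm behind the grasp point. The pads swing forward as they close: fully open they stand 13 mm farther back than shut.
Start: joints at [1.061, 0.286, 1.577, -0, 1.279, -0.15], TCP at [0.238, 0.632, 0.231] pointing down, gripper open.
Joint ranges: [-2.77, 2.77], [-0.9, 2.22], [0.21, 2.48], [-1.53, 4.67], [0.24, 2.81], [-2.84, 2.84]. Speed limits (rad/s): [2.79, 2.79, 3.14, 3.14, 3.14, 3.14].

## Interface

Orientations are given as [roll, pitch, yaw] about the fixed x, y, z axes, in that order (R = Rz(yaw) Ry(pitch) Rx(roll)).
In Python, from workcell import env gives the robot as it stands. The module is installed in compiled form; this text tells all that it offers.
- The arm moves only by the tool servo_tool, never from a script. Its argument "commands" is a list of rows, each a list of 7 numbers: the shift along the world's x, y, z in m, then the turn, a rotation vector about the world's x, y, z in degrees, then the opening, from 0 (shut) to 1 (fully open). A call has 1 to 5 rows; each row is the pose to reach, as a shift and turn from the pose commanded when the call began; what a row does not reach only later rows make up. A row lasts 1/12 s, in which the tool goes at most 41.7 mm and 7.16 degrees, less where a joint would pass 70% of its speed; a pose out of reach is approached as far as the arm can. A call with a gripper value outside its range is refused whole. The fingers move at their own pace and stop on an object; "squeeze" is the grip in N (left out, the last holds). Time passes only in rows, so rows that repeat a pose let the fingers close. It gives the time, the measured TCP pose, the force, the opening and the grip force at its end, in the units of the state.
- env.get_state(): the state, without advancing time (a new reading comes with each control period).
- env.camera(name): name is "side" or "top"; returns a dict with "img" (384x512x3 uint8, red, green, blue), "range_z" (384x512 float32, m along the optical axis (not along the pixel's ray), 0 where there is no reading), "K" (3x3 intrinsics, pixels), "R" (3x3) and "t" (3): a world point X has camera coordinates R X + t. Camera axes: x right, y down, z forward; pixel columns grow to the right and rows downward; lengths in m; the calibration is good to about 2 mm. A picture is of the moment at which its call begins.
- env.sign_off(): hands the job in; it is judged then, once.
The state is a dict: "clock": time; "joints": joint angles; "qd": joint speeds; "joint_torque": joint torques, N m; "tool_pos": TCP position; "tcp_rot": TCP orientation; "force": force on the tool from outside, world axes, zero at the start; "ft_torque": the same for the moment, N m; "gripper_width": opening from 0.0 (shut) to 1.0 (fully open); "grasp_force": force on a finger pad.
Only numpy, scipy, OpenCV 4.12 (cv2) and the standard library are available. Lean on these libraries where they do the work, as an engineer would, in place of code of your own. Each camera call takes 0.05 s, during which the arm holds its last target. There are 200 camera calls.

## Task

Take the scraper block and use it to sweep all four vial caps off the open end of the counting stand into the tote standing there, without touching the caps with the robot itself, then leave the scraper standing upright on the stand's deck. Then lift the tote by its overhead handle clear of the counter and the stand and tip it about 30 degrees towards its cut-off pouring corner, so that this corner is the lowest and all the caps slide together into it without spilling. Finish still holding the tote up and tilted like this, with the caps at rest in the corner, and leave the jar, vials and scanner alone.

Things in the scene. Friction and masses are not known exactly. Their poses are not given: they have to be found in the camera images.
- stand: Fixed counting stand, white block with flat dark metal deck, 146 mm (x) by 200 mm (y), deck 60 mm above the counter. Origin: centre of underside, z up. Rails 8 mm wide, 15 mm above the deck, along both long sides leave a channel 130 mm wide (x -65 to 65); both y ends open. Caps lie on it between y = -70 and +35 mm; behind them, towards +y, it is free
- stand_edge (a point): Middle of the deck's open edge by the tote, at (0, -100, 60) mm in the stand's frame; axes as the stand's: sweep towards its -y. The tote's rim is 14 mm below the deck, 2 to 11 mm beyond this edge, so the scraper may overrun the edge by 25 mm
- tote: Loose blue open tote on the counter at the stand's -y end, 170 mm (x) by 150 mm (y), walls 46 mm high, 4 mm thick, floor 4 mm; about 0.3 kg. Origin: centre of underside, z up; axes nearly parallel to the stand's at the start. The corner at (+x, -y) is cut off at 45 degrees by 40 mm, with a lower wall (26 mm) and a lip sloping out: the pouring corner
- tote_grip (a point): Centre of the rigid handle bar that spans the tote over its middle, along the tote's x, on a post outside each x wall: 186 mm long, 14 mm thick (y), 20 mm high, centre 105 mm above the tote's underside. Axes as the tote's. Grip it here from above, across the 14 mm
- tote_corner (a point): Inside the tote, on its floor at the middle of the cut-off corner's wall, at (62, -52, 4) mm in the tote's frame; axes as the tote's
- scraper: Loose scraper standing upright on the counter, left or right of the work: grey blade 116 mm long (x), 24 mm thick (y), 25 mm high; above it a wooden grip 60 mm long (x), 24 mm thick (y), from 25 to 71 mm height. Origin: centre of underside, z up; about 0.15 kg. Grip the wood across its 24 mm. The blade fits the stand's channel with 7 mm each side, sweeps with its long face and stands by itself
- cap0: white plastic vial cap, a disc 28 mm across and 12 mm high, about 12 g, slippery (friction about 0.2); one of four alike lying on the stand's deck at the start. Origin: centre of its underside
- cap1: white plastic vial cap, a disc 28 mm across and 12 mm high, about 12 g, slippery (friction about 0.2); one of four alike lying on the stand's deck at the start. Origin: centre of its underside
- cap2: white plastic vial cap, a disc 28 mm across and 12 mm high, about 12 g, slippery (friction about 0.2); one of four alike lying on the stand's deck at the start. Origin: centre of its underside
- cap3: white plastic vial cap, a disc 28 mm across and 12 mm high, about 12 g, slippery (friction about 0.2); one of four alike lying on the stand's deck at the start. Origin: centre of its underside
- stock_bottle: white plastic stock jar with a cap, 60 mm across, about 110 mm tall, upright on the counter; origin at the centre of its underside. Bystander: leave alone
- vial_a: amber vial with a white cap, 34 mm across, about 75 mm tall, standing beyond the work; origin centre of underside. Bystander: leave alone
- vial_b: second amber vial, same as vial_a. Bystander: leave alone
- scanner: grey hand-held bar-code scanner lying on the counter beyond the work, about 190 x 62 x 34 mm; origin under the middle of its handle. Bystander: leave alone
Things that resemble listed ones, but are neither listed nor needed, are in the scene too. Leave any blue or green look-alike of the scraper alone.

How it is judged:
On the way:
1. all four caps lie in the tote while it still stands level on the counter (x of cap0 in the frame of tote between -0.083 and 0.083 m and y of cap0 in the frame of tote between -0.073 and 0.073 m and z of cap0 in the frame of tote between -0.002 and 0.045 m and x of cap1 in the frame of tote between -0.083 and 0.083 m and y of cap1 in the frame of tote between -0.073 and 0.073 m and z of cap1 in the frame of tote between -0.002 and 0.045 m and x of cap2 in the frame of tote between -0.083 and 0.083 m and y of cap2 in the frame of tote between -0.073 and 0.073 m and z of cap2 in the frame of tote between -0.002 and 0.045 m and x of cap3 in the frame of tote between -0.083 and 0.083 m and y of cap3 in the frame of tote between -0.073 and 0.073 m and z of cap3 in the frame of tote between -0.002 and 0.045 m and angle between tote's own z axis and vertical below 0.1 rad and height (world z) of tote below 0.01 m), for 0.2 s.
At the end, for the whole second after the job is handed in: Tote gripped and still, off stand and scraper, its pouring corner over 30 mm above the counter, tilted 20 to 50 degrees with its +x and -y sides both at least 6 degrees down; all caps in it, still, within 75 mm of site tote_corner; scraper upright and released on the stand's deck (x of cap0 in the frame of tote between -0.083 and 0.083 m and y of cap0 in the frame of tote between -0.073 and 0.073 m and z of cap0 in the frame of tote between -0.002 and 0.045 m and x of cap1 in the frame of tote between -0.083 and 0.083 m and y of cap1 in the frame of tote between -0.073 and 0.073 m and z of cap1 in the frame of tote between -0.002 and 0.045 m and x of cap2 in the frame of tote between -0.083 and 0.083 m and y of cap2 in the frame of tote between -0.073 and 0.073 m and z of cap2 in the frame of tote between -0.002 and 0.045 m and x of cap3 in the frame of tote between -0.083 and 0.083 m and y of cap3 in the frame of tote between -0.073 and 0.073 m and z of cap3 in the frame of tote between -0.002 and 0.045 m and distance between each of cap0, cap1, cap2, cap3 and tote_corner below 0.075 m and linear speed of each of cap0, cap1, cap2, cap3, tote, scraper below 0.03 m/s and angle between tote's own z axis and vertical between 0.35 and 0.87 rad and angle between tote's own x axis and vertical above 1.67 rad and angle between tote's own y axis and vertical below 1.47 rad and height (world z) of tote_corner above 0.03 m and contact force between tote and the fingers above 1 N and contact force between tote and stand below 0.1 N and contact force between tote and scraper below 0.1 N and contact force between scraper and the fingers below 0.1 N and angle between scraper's own z axis and vertical below 0.15 rad and z of scraper in the frame of stand between 0.055 and 0.068 m and x of scraper in the frame of stand between -0.07 and 0.07 m and y of scraper in the frame of stand between -0.1 and 0.1 m); the arm keeps its last pose, push and grip.
It fails at once if the robot touches a cap itself (contact force between any of cap0, cap1, cap2, cap3 and the fingers above 0.3 N or contact force between any of cap0, cap1, cap2, cap3 and the arm above 0.3 N).
It fails at once if a bystander (jar, vial, scanner) is moved more than 30 mm or tipped (distance of any of stock_bottle, vial_a, vial_b, scanner from where it was at the start of the episode above 0.03 m or angle between any of stock_bottle, vial_a, vial_b, scanner's own z axis and vertical above 0.4 rad).
It also fails if it takes over 61 s, if anything falls off the work surface, if the arm or the gripper's body presses on something with over 40 N, if the wrist force passes 120 N, or if a joint passes its speed limit or range.

## Working session

There is one attempt and no reset: what is moved stays moved. The work goes in short steps, Python scripts to look and compute and a tool call to move; the robot and the scene stay as the last step left them, time stands still between calls to the robot, and variables do not carry over. Pictures are saved under pics/ and viewed, at most 10 in all, crops included, and the job is handed in when it is done.

Besides the shell and the picture viewer there is one more tool, called after "Emit:" as name(argument=value, ...), one argument or row to a line, values as JSON. servo_tool: Moves the arm, as the interface text tells. Its arguments: {"type":"object","properties":{"commands":{"type":"array"},"squeeze":{"type":"number"}},"required":["commands"]}

```bash
mkdir -p pics; cat > h.py <<'E'
import numpy as np, cv2
from workcell import env
def shot(n,save=None):
    c=env.camera(n)
    if save: cv2.imwrite(f'pics/{save}.png',c['img'][:,:,::-1])
    return c
def world(c):
    z=c['range_z'].astype(float);v,u=np.mgrid[:z.shape[0],:z.shape[1]]
    p=np.linalg.inv(c['K'])@np.stack([u.ravel()*z.ravel(),v.ravel()*z.ravel(),z.ravel()])
    w=c['R'].T@(p-np.array(c['t']).reshape(3,1))
    w=w.T.reshape(*z.shape,3); w[z==0]=np.nan; return w
E
python3 - <<'E'
from h import *
import pickle
a=shot('top','top0');b=shot('side','side0')
pickle.dump((a,b),open('s0.pkl','wb'))
s=env.get_state();print(s['clock'],s['tool_pos'],s['tcp_rot'])
for c in(a,b):print(c['K'],-c['R'].T@c['t'],c['R'][2])
E
```

```text
0.1 [0.23734629 0.63127224 0.23006595] [-3.13947519e+00 -3.16057457e-04  2.78176055e+00]
[[420.79350144   0.         252.6458228 ]
 [  0.         420.79350144 187.90704506]
 [  0.           0.           1.        ]] [ 0.37872485 -0.01425734  1.09814602] [ 0.17721177 -0.00575025 -0.98415594]
[[387.38660092   0.         255.11474338]
 [  0.         387.38660092 189.66487295]
 [  0.           0.           1.        ]] [-0.02239307 -0.62942714  0.94260899] [ 0.46200605  0.52277259 -0.71642113]
```

View pics/top0.png

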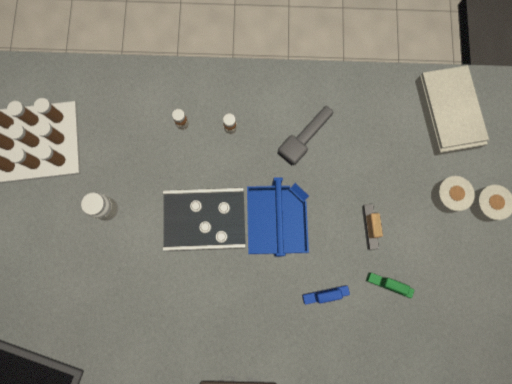

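View pics/side0.png

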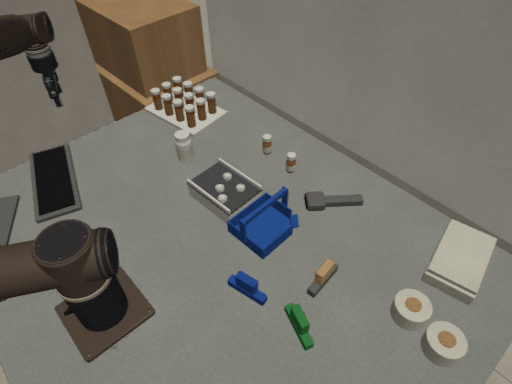

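The top view shows the stand at about (204,219) with 4 caps at (196,206), (224,208), (205,227) and (221,237). The tote is at (278,220), with its bar at column 279 and its cut corner at (300,191). Scraper candidates are the wood and grey one at (373,227), a blue one at (326,296) and a green one at (391,285). By the description it is the one at (373,227), which I'll check in a close crop.

```bash
python3 - <<'E'
from h import *
import pickle
a,b=pickle.load(open('s0.pkl','rb'))
w=world(a);img=a['img'];hsv=cv2.cvtColor(img,cv2.COLOR_RGB2HSV)
wb=world(b);hb=cv2.cvtColor(b['img'],cv2.COLOR_RGB2HSV)
def rect(n,m,w,f=1):
    p=w[m];p=p[~np.isnan(p[:,0])]
    r=cv2.minAreaRect((p[:,:2]*1000).astype(np.float32));print(n,len(p),'c',np.round(r[0],1),'size',np.round(r[1],1),'ang',round(r[2],1),'z',np.round(np.percentile(p[:,2],[5,50,95]),3), 'mean',p.mean(0).round(4))
def box(sh,x0,x1,y0,y1):
    m=np.zeros(sh,bool);m[y0:y1,x0:x1]=1;return m
S=img.shape[:2]
bx=box(S,355,390,195,260)
wood=bx&(hsv[...,1]>90)&(hsv[...,0]<25)
rect('wood',wood,w); rect('woodtop',wood&(w[...,2]>.06),w)
rect('scr',bx&(w[...,2]>.012),w); rect('blade',bx&(w[...,2]>.015)&(w[...,2]<.035),w)
bl=box(S,240,315,170,265)&(hsv[...,0]>100)&(hsv[...,0]<130)&(hsv[...,1]>120)
rect('bar',bl&(w[...,2]>.1),w)
rect('tote<.06',bl&(w[...,2]>.038)&(w[...,2]<.055),w)
st=box(S,155,250,180,260)
rect('rails',st&(w[...,2]>.069)&(w[...,2]<.08)&(hsv[...,2]>150),w)
rect('deck',st&(w[...,2]>.055)&(w[...,2]<.08)&(bl==0),w)
cp=st&(hsv[...,2]>140)&(w[...,2]>.062);cp[:193]=0;cp[243:]=0
n,l,s,c=cv2.connectedComponentsWithStats(cp.astype(np.uint8))
for i in range(1,n):
    if s[i,4]>20: rect('cap',l==i,w)
for nm,u,v in[('jar',97,205),('va',180,117),('vb',230,123),('scan',310,130)]:print(nm,w[v,u].round(3))
cv2.imwrite('pics/crop.png',cv2.resize(np.hstack([img[180:275,150:400][:,:,::-1]]),None,fx=3.2,fy=3.2,interpolation=cv2.INTER_CUBIC))
E
```

```text
wood 306 c [ 480.9 -324.9] size [57.5 24.3] ang 6.6 z [0.039 0.069 0.074] mean [ 0.4798 -0.3216  0.0644]
woodtop 233 c [ 481.1 -324.9] size [57.  24.3] ang 6.6 z [0.065 0.07  0.074] mean [ 0.4803 -0.3238  0.07  ]
scr 605 c [ 482.1 -325.2] size [114.4  25.8] ang 5.5 z [0.019 0.043 0.073] mean [ 0.4802 -0.3221  0.0459]
blade 264 c [ 482.1 -325.1] size [114.4  25.6] ang 5.7 z [0.018 0.024 0.03 ] mean [ 0.4804 -0.3225  0.0243]
bar 500 c [491.  -83.6] size [182.  19.] ang 2.5 z [0.111 0.115 0.118] mean [ 0.4891 -0.083   0.1144]
tote<.06 268 c [492.5 -83.6] size [172.  147.6] ang 3.0 z [0.04  0.045 0.049] mean [ 0.4728 -0.0859  0.0452]
rails 902 c [485.5  98.6] size [148.  197.2] ang 2.7 z [0.07  0.074 0.078] mean [0.4868 0.0903 0.0739]
deck 4863 c [485.6  99.4] size [146.6 201. ] ang 3.7 z [0.057 0.061 0.075] mean [0.4854 0.0995 0.0629]
cap 103 c [516.  119.4] size [25.9 25.5] ang 73.8 z [0.066 0.072 0.075] mean [0.5157 0.1191 0.072 ]
cap 101 c [513.9  50. ] size [26.8 25.2] ang 89.5 z [0.069 0.073 0.075] mean [0.5133 0.0497 0.0725]
cap 103 c [465.1  93.6] size [25.4 25.7] ang 44.8 z [0.069 0.072 0.076] mean [0.4649 0.0936 0.0723]
cap 101 c [441.9  53.4] size [26.2 24.5] ang 2.1 z [0.07  0.073 0.076] mean [0.4427 0.0535 0.0726]
jar [0.505 0.345 0.113]
va [0.74  0.169 0.076]
vb [0.729 0.042 0.075]
scan [ 0.732 -0.169  0.028]
```

View pics/crop.png

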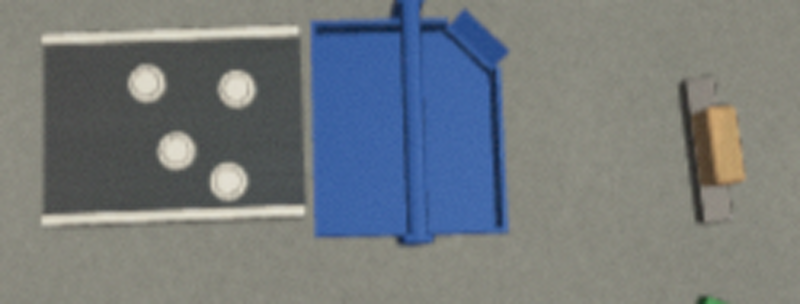

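The crop confirms the choice: wooden grip on a grey blade at (0.481,-0.325), yaw about 6°. The stand is at (0.4855,0.099), yaw about 2.8°. The tote bar is at (0.491,-0.084), yaw about 2.8°. All sizes match the description.

Emit:
servo_tool(
  commands=[
    [0.018,-0.036,0,0,0,5,1],
    [0.036,-0.072,0,0,0,10,1],
    [0.054,-0.108,0,0,0,15,1],
    [0.072,-0.144,0,0,0,20,1],
    [0.09,-0.18,0,0,0,26.5,1],
  ],
)

```text
clock: 0.52
tool_pos: [0.3277, 0.4499, 0.2306]
tcp_rot: [-3.141, -0.001, -3.033]
force: [1.1, -0.7, 0.8]
gripper_width: 0.995
grasp_force: 0.0
```

Emit:
servo_tool(
  commands=[
    [0.018,-0.036,0,0,0,0,1],
    [0.036,-0.072,0,0,0,0,1],
    [0.054,-0.108,0,0,0,0,1],
    [0.072,-0.144,0,0,0,0,1],
    [0.09,-0.18,0,0,0,0,1],
  ],
)

```text
clock: 0.93
tool_pos: [0.4177, 0.2699, 0.231]
tcp_rot: [-3.141, -0.0, -3.039]
force: [1.6, -0.3, -0.2]
gripper_width: 0.999
grasp_force: 0.0
```

Emit:
servo_tool(
  commands=[
    [0.018,-0.036,0,0,0,0,1],
    [0.036,-0.072,0,0,0,0,1],
    [0.038,-0.112,0,0,0,0,1],
    [0.04,-0.152,0,0,0,0,1],
    [0.042,-0.192,0,0,0,0,1],
  ],
)

```text
clock: 1.35
tool_pos: [0.4592, 0.0779, 0.2309]
tcp_rot: [3.142, -0.001, -3.039]
force: [1.6, -0.2, -0.4]
gripper_width: 0.998
grasp_force: 0.0
```

Emit:
servo_tool(
  commands=[
    [0.002,-0.04,0,0,0,0,1],
    [0.004,-0.08,0,0,0,0,1],
    [0.006,-0.12,0,0,0,0,1],
    [0.008,-0.16,0,0,0,0,1],
    [0.01,-0.2,0,0,0,0,1],
  ],
)

```text
clock: 1.77
tool_pos: [0.469, -0.1221, 0.231]
tcp_rot: [3.141, -0.0, -3.039]
force: [1.3, -0.4, -0.8]
gripper_width: 1.001
grasp_force: 0.0
```

Emit:
servo_tool(
  commands=[
    [0.002,-0.04,0,0,0,0,1],
    [0.004,-0.08,0,0,0,0,1],
    [0.008,-0.12,0,0,0,0,1],
    [0.012,-0.16,0,0,0,0,1],
    [0.012,-0.198,0,0,0,0,1],
  ],
)

```text
clock: 2.18
tool_pos: [0.4814, -0.3203, 0.2307]
tcp_rot: [3.141, -0.0, -3.039]
force: [0.7, 0.6, 0.6]
gripper_width: 1.0
grasp_force: 0.0
```

Emit:
servo_tool(
  commands=[
    [0,-0.004,-0.04,0,0,0,1],
    [0,-0.004,-0.08,0,0,0,1],
    [0,-0.004,-0.12,0,0,0,1],
    [0,-0.004,-0.16,0,0,0,1],
    [0,-0.004,-0.195,0,0,0,1],
  ],
  squeeze=60,
)

```text
clock: 2.6
tool_pos: [0.4804, -0.3214, 0.0332]
tcp_rot: [3.14, -0.002, -3.039]
force: [1.1, -0.1, 0.2]
gripper_width: 1.001
grasp_force: 0.0
```

Emit:
servo_tool(
  commands=[
    [0,0,0,0,0,0,0],
    [0,0,0,0,0,0,0],
    [0,0,0,0,0,0,0],
    [0,0,0,0,0,0,0],
    [0,0,0,0,0,0,0],
  ],
)

```text
clock: 3.02
tool_pos: [0.4835, -0.3239, 0.0398]
tcp_rot: [-3.137, 0.004, -3.039]
force: [0.1, 0.9, 1.7]
gripper_width: 0.3
grasp_force: 2.5
```

Emit:
servo_tool(
  commands=[
    [0,0,0,0,0,0,0],
    [0,0,0,0,0,0,0],
    [0,0,0,0,0,0,0],
    [0,0,0,0,0,0,0],
    [0,0,0,0,0,0,0],
  ],
)

```text
clock: 3.43
tool_pos: [0.4834, -0.3238, 0.0395]
tcp_rot: [-3.137, 0.004, -3.039]
force: [-0.0, 0.3, 7.1]
gripper_width: 0.27
grasp_force: 62.7
```

```bash
python3 - <<'E'
from h import *
c=shot('side','g1');cv2.imwrite('pics/g1.png',cv2.resize(c['img'][150:340,180:400][:,:,::-1],None,fx=2.8,fy=2.8))
s=env.get_state();print(s['tool_pos'],s['gripper_width'],s['grasp_force'],s['force'])
E
```

```text
[ 0.48336258 -0.32378673  0.03950097] 0.27250006331317167 62.68476605415344 [-0.3235267   1.07027987  6.46892657]
```

View pics/g1.png

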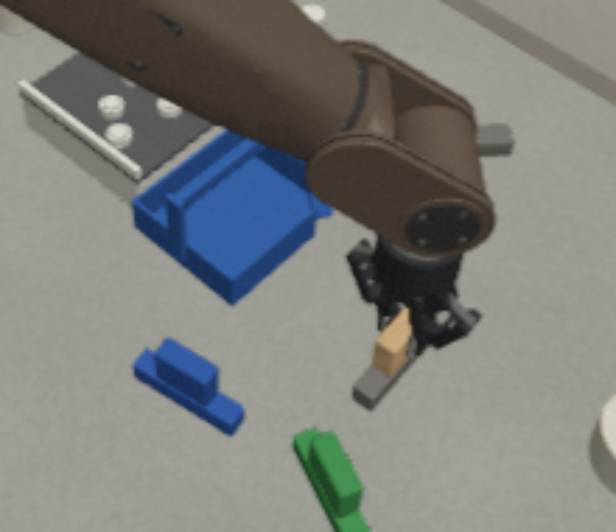

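The side view shows the wooden grip held centrally between the fingers, at about (395,340) in the crop. The opening of 0.27 matches 24 mm. I'll lift and carry it to behind the caps.

Emit:
servo_tool(
  commands=[
    [0,0,0.03,0,0,0,0],
    [0,0,0.07,0,0,0,0],
    [0,0,0.11,0,0,0,0],
    [0,0,0.14,0,0,0,0],
    [0,0.02,0.17,0,0,0,0],
  ],
  squeeze=80,
)

```text
clock: 3.9
tool_pos: [0.4817, -0.3046, 0.2095]
tcp_rot: [-3.138, 0.002, -3.041]
force: [0.8, 0.6, -1.3]
gripper_width: 0.267
grasp_force: 78.6
```

Emit:
servo_tool(
  commands=[
    [0,0.035,0,0,0,-1,0],
    [0,0.07,0,0,0,-2,0],
    [0,0.105,0,0,0,-3,0],
    [0,0.14,0,0,0,-3,0],
    [0,0.175,0,0,0,-3,0],
  ],
)

```text
clock: 4.32
tool_pos: [0.481, -0.1255, 0.2066]
tcp_rot: [-3.141, 0.0, -3.092]
force: [0.3, -0.2, -1.4]
gripper_width: 0.271
grasp_force: 78.7
```

Emit:
servo_tool(
  commands=[
    [0,0.035,0,0,0,0,0],
    [0,0.07,0,0,0,0,0],
    [0,0.105,0,0,0,0,0],
    [0,0.14,0,0,0,0,0],
    [0,0.175,0,0,0,0,0],
  ],
)

```text
clock: 4.73
tool_pos: [0.4809, 0.0495, 0.2066]
tcp_rot: [-3.142, 0.001, -3.091]
force: [0.2, -1.1, -1.8]
gripper_width: 0.27
grasp_force: 78.7
```

Emit:
servo_tool(
  commands=[
    [0,0.035,0,0,0,0,0],
    [0,0.07,0,0,0,0,0],
    [0,0.1,0,0,0,0,0],
    [0,0.125,0,0,0,0,0],
    [0,0.125,0,0,0,0,0],
  ],
)

```text
clock: 5.15
tool_pos: [0.4808, 0.1765, 0.2066]
tcp_rot: [3.14, 0.0, -3.087]
force: [-0.5, -0.8, -0.9]
gripper_width: 0.271
grasp_force: 78.8
```

Emit:
servo_tool(
  commands=[
    [0,0,-0.03,0,0,0,0],
    [0,0,-0.06,0,0,0,0],
    [0,0,-0.08,0,0,0,0],
    [0,0,-0.08,0,0,0,0],
  ],
)

```text
clock: 5.48
tool_pos: [0.4776, 0.1717, 0.1213]
tcp_rot: [-3.14, -0.01, -3.091]
force: [-0.9, -0.3, -1.5]
gripper_width: 0.268
grasp_force: 78.8
```

```bash
python3 - <<'E'
from h import *
for n in('top','side'):
    c=shot(n);w=world(c);h=cv2.cvtColor(c['img'],cv2.COLOR_RGB2HSV)
    # blade+wood: points above deck near stand back
    m=(abs(w[...,0]-.485)<.075)&(abs(w[...,1]-.171)<.03)&(w[...,2]>.083)&(w[...,2]<.17)
    p=w[m];print(n,len(p))
    for a,b in((.083,.112),(.112,.16)):
        q=p[(p[:,2]>a)&(p[:,2]<b)]
        if len(q)>5: print(a,q.min(0).round(4),q.max(0).round(4), np.percentile(q[:,:2],[3,97],axis=0).round(4).tolist(),cv2.minAreaRect((q[:,:2]*1000).astype(np.float32)))
    cv2.imwrite(f'pics/{n}2.png',c['img'][:,:,::-1])
a=cv2.imread('pics/top2.png')[150:280,120:320];b=cv2.imread('pics/side2.png')[130:260,150:350]
cv2.imwrite('pics/c2.png',cv2.resize(np.hstack([a,b]),None,fx=2,fy=2,interpolation=cv2.INTER_CUBIC))
print(env.get_state()['tool_pos'],env.get_state()['tcp_rot'])
E
```

```text
top 2
side 506
0.083 [0.4186 0.1541 0.0849] [0.5379 0.1867 0.112 ] [[0.4203, 0.1559], [0.5335, 0.1788]] ((478.4385986328125, 169.06558227539062), (120.35880279541016, 28.03504753112793), 4.008240222930908)
0.112 [0.4219 0.1452 0.112 ] [0.5311 0.1936 0.1589] [[0.4346, 0.1467], [0.5055, 0.1824]] ((476.2951354980469, 169.2626495361328), (46.391448974609375, 105.36315155029297), 80.16846466064453)
[0.4811514  0.17230209 0.12612871] [-3.14131075e+00 -1.54375836e-03 -3.09157604e+00]
```

View pics/c2.png

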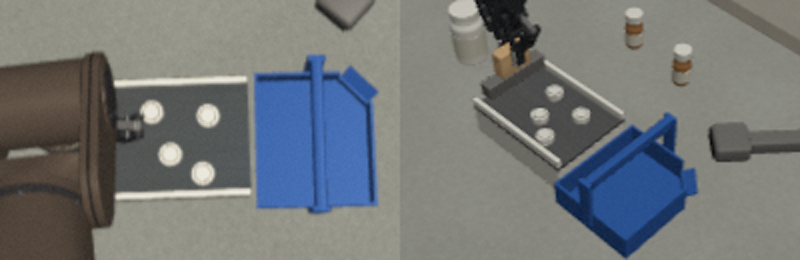

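The picture shows the blade inside the channel behind all four caps, its centre about 3 mm low in x. I'll correct that and lower it.

Emit:
servo_tool(
  commands=[
    [0.003,0,-0.008,0,0,0,0],
    [0.003,0,-0.015,0,0,0,0],
    [0.003,0,-0.022,0,0,0,0],
    [0.003,0,-0.022,0,0,0,0],
    [0.003,0,-0.022,0,0,0,0],
  ],
)

```text
clock: 6.0
tool_pos: [0.4843, 0.1727, 0.104]
tcp_rot: [-3.141, -0.001, -3.091]
force: [-0.5, -0.2, -2.0]
gripper_width: 0.268
grasp_force: 78.8
```

Emit:
servo_tool(
  commands=[
    [0,0,-0.003,0,0,0,0],
    [0,0,-0.003,0,0,0,0],
    [0,0,-0.003,0,0,0,0],
  ],
)

```text
clock: 6.25
tool_pos: [0.4846, 0.1728, 0.1014]
tcp_rot: [-3.142, 0.0, -3.091]
force: [0.1, 0.4, -1.4]
gripper_width: 0.267
grasp_force: 78.8
```

```bash
python3 - <<'E'
from h import *
c=shot('side');w=world(c)
m=(abs(w[...,0]-.485)<.063)&(abs(w[...,1]-.171)<.03)&(w[...,2]>.063)&(w[...,2]<.088)
q=w[m];print(len(q),q.min(0),q.max(0),np.percentile(q,[3,97],axis=0),cv2.minAreaRect((q[:,:2]*1000).astype(np.float32)))
m=(abs(w[...,0]-.485)<.063)&(abs(w[...,1]-.171)<.03)
f=lambda m:w[m]
t=(w[...,2]>.078)&(w[...,2]<.1)&m
print(np.percentile(w[t][:,2],[50,80,95]))
s=env.get_state();print(s['tool_pos'],s['force'])
E
```

```text
264 [0.42414975 0.14135519 0.06301887] [0.54799509 0.19762022 0.08794845] [[0.42628414 0.14496233 0.06325747]
 [0.54735048 0.18108127 0.08775366]] ((486.42193603515625, 168.0941619873047), (124.9697265625, 55.08885955810547), 1.8302862644195557)
[0.08728716 0.09057386 0.09804888]
[0.48472536 0.1728147  0.10149959] [-0.64006485 -0.42699841 -0.78444443]
```

Emit:
servo_tool(
  commands=[
    [0,0,-0.0015,0,0,0,0],
    [0.0005,-0.01,-0.0015,0,0,0,0],
    [0.001,-0.022,-0.0015,0,0,0,0],
    [0.0015,-0.034,-0.0015,0,0,0,0],
    [0.002,-0.046,-0.0015,0,0,0,0],
  ],
)

```text
clock: 6.72
tool_pos: [0.4866, 0.1253, 0.0999]
tcp_rot: [-3.141, 0.0, -3.092]
force: [0.3, 0.4, -1.0]
gripper_width: 0.27
grasp_force: 78.8
```

Emit:
servo_tool(
  commands=[
    [0.0005,-0.01,0,0,0,0,0],
    [0.001,-0.02,0,0,0,0,0],
    [0.0015,-0.03,0,0,0,0,0],
    [0.002,-0.04,0,0,0,0,0],
    [0.0025,-0.05,0,0,0,0,0],
  ],
)

```text
clock: 7.13
tool_pos: [0.4892, 0.0757, 0.0998]
tcp_rot: [3.142, 0.0, -3.092]
force: [0.3, -1.0, -0.7]
gripper_width: 0.266
grasp_force: 78.8
```

Emit:
servo_tool(
  commands=[
    [0.0005,-0.01,0,0,0,0,0],
    [0.001,-0.02,0,0,0,0,0],
    [0.0015,-0.03,0,0,0,0,0],
    [0.002,-0.04,0,0,0,0,0],
    [0.0025,-0.05,0,0,0,0,0],
  ],
)

```text
clock: 7.55
tool_pos: [0.4917, 0.0258, 0.0998]
tcp_rot: [-3.142, -0.0, -3.091]
force: [-0.1, 0.7, -0.9]
gripper_width: 0.264
grasp_force: 78.8
```

```bash
python3 - <<'E'
from h import *
c=shot('side')
cv2.imwrite('pics/c3.png',cv2.resize(c['img'][130:270,150:350][:,:,::-1],None,fx=3,fy=3,interpolation=cv2.INTER_CUBIC))
s=env.get_state();print(s['tool_pos'],s['force'])
E
```

```text
[0.49193633 0.02444926 0.09990098] [ 1.03715286 -1.10879643 -1.62863341]
```

View pics/c3.png

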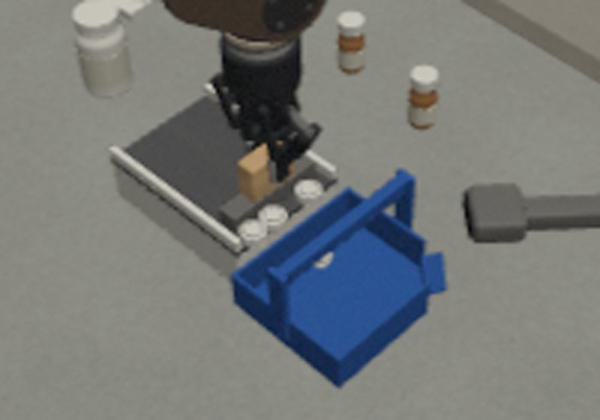

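One cap is already in the tote, at about (322,258) in the crop. Three are at the edge in front of the blade, at (252,230), (272,215) and (310,188). I'll push on over the edge, then back the scraper up.

Emit:
servo_tool(
  commands=[
    [0.0005,-0.009,0,0,0,0,0],
    [0.001,-0.018,0,0,0,0,0],
    [0.0015,-0.027,0,0,0,0,0],
    [0.0015,-0.032,0,0,0,0,0],
    [0.0015,-0.032,0,0,0,0,0],
  ],
)

```text
clock: 8.02
tool_pos: [0.4933, -0.0063, 0.0999]
tcp_rot: [-3.141, 0.0, -3.093]
force: [0.4, 0.2, -2.3]
gripper_width: 0.269
grasp_force: 78.9
```

Emit:
servo_tool(
  commands=[
    [0,0.012,0,0,0,0,0],
    [-0.001,0.03,0,0,0,0,0],
    [-0.002,0.05,0,0,0,0,0],
    [-0.004,0.08,0,0,0,0,0],
    [-0.005,0.1,0,0,0,0,0],
  ],
)

```text
clock: 8.43
tool_pos: [0.4874, 0.0975, 0.0997]
tcp_rot: [3.14, -0.0, -3.091]
force: [-0.2, -0.8, -1.1]
gripper_width: 0.268
grasp_force: 78.9
```

Emit:
servo_tool(
  commands=[
    [-0.001,0.02,0,0,0,0,0],
    [-0.0015,0.03,0,0,0,0,0],
    [-0.0015,0.03,0,0,0,0,0],
  ],
)

```text
clock: 8.68
tool_pos: [0.486, 0.1272, 0.0997]
tcp_rot: [3.141, -0.0, -3.088]
force: [0.5, -0.3, -0.6]
gripper_width: 0.267
grasp_force: 78.9
```

```bash
python3 - <<'E'
from h import *
a=shot('top')['img'];b=shot('side')['img']
cv2.imwrite('pics/c4.png',cv2.resize(np.hstack([a[150:290,140:330],b[130:270,150:340]])[:,:,::-1],None,fx=2.1,fy=2.1,interpolation=cv2.INTER_CUBIC))
s=env.get_state();print(s['tool_pos'],s['force'])
E
```

```text
[0.48643821 0.12512835 0.0997433 ] [-0.74540736  0.3405272  -1.13495745]
```

View pics/c4.png

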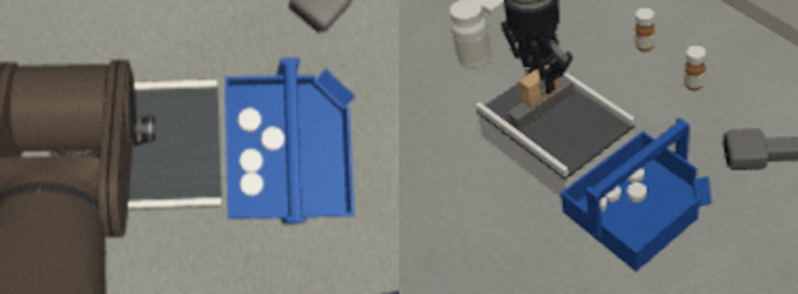

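All four caps lie in the tote, at (250,118), (273,138), (251,160) and (251,184) in the top half, and the deck is clear. I'll set the scraper down and release it.

Emit:
servo_tool(
  commands=[
    [0,0,-0.0015,0,0,0,0],
    [0,0,-0.0015,0,0,0,0],
    [0,0,-0.0015,0,0,0,0.6],
    [0,0,-0.0015,0,0,0,1],
    [0,0,-0.0015,0,0,0,1],
  ],
)

```text
clock: 9.2
tool_pos: [0.4868, 0.1241, 0.0983]
tcp_rot: [-3.141, 0.0, -3.092]
force: [-0.5, 0.7, 0.2]
gripper_width: 0.685
grasp_force: 0.0
```

Emit:
servo_tool(
  commands=[
    [0,0,0,0,0,0,1],
    [0,0,0,0,0,0,1],
    [0,0,0.015,0,0,0,1],
    [0,0,0.04,0,0,0,1],
    [0,0,0.075,0,0,0,1],
  ],
)

```text
clock: 9.62
tool_pos: [0.4843, 0.1245, 0.1709]
tcp_rot: [-3.142, -0.007, -3.091]
force: [1.0, 0.0, 1.0]
gripper_width: 0.999
grasp_force: 0.0
```

Emit:
servo_tool(
  commands=[
    [0,0,0.035,0,0,0,1],
    [0,-0.01,0.05,0,0,0,1],
    [0,-0.05,0.05,0,0,0,1],
    [0.001,-0.09,0.05,0,0,0,1],
    [0.002,-0.13,0.05,0,0,0,1],
  ],
)

```text
clock: 10.03
tool_pos: [0.4886, -0.0063, 0.2241]
tcp_rot: [-3.141, 0.002, -3.089]
force: [0.0, 0.6, -0.1]
gripper_width: 0.999
grasp_force: 0.0
```

Emit:
servo_tool(
  commands=[
    [0.001,-0.04,0,0,0,0,1],
    [0.002,-0.07,0,0,0,0,1],
    [0.002,-0.079,0,0,0,0,1],
    [0.002,-0.079,0,0,0,0,1],
  ],
)

```text
clock: 10.37
tool_pos: [0.4905, -0.0862, 0.2232]
tcp_rot: [3.142, -0.0, -3.095]
force: [-0.6, 0.7, 0.3]
gripper_width: 0.997
grasp_force: 0.0
```

```bash
python3 - <<'E'
from h import *
for n in('side','top'):
    c=shot(n);w=world(c);h=cv2.cvtColor(c['img'],cv2.COLOR_RGB2HSV)
    bl=(h[...,0]>100)&(h[...,0]<130)&(h[...,1]>120)&(w[...,2]>.1)&(w[...,2]<.125)
    q=w[bl]
    if len(q)>10:print(n,len(q),cv2.minAreaRect((q[:,:2]*1000).astype(np.float32)),q[:,2].max())
    m=(abs(w[...,0]-.485)<.063)&(abs(w[...,1]-.12)<.06)&(w[...,2]>.066)&(w[...,2]<.16)
    q=w[m]
    if len(q)>10:print('scr',len(q),cv2.minAreaRect((q[:,:2]*1000).astype(np.float32)),np.percentile(q[:,2],[50,98]))
    cv2.imwrite(f'pics/{n}5.png',c['img'][:,:,::-1])
s=env.get_state();print(s['tool_pos'],s['tcp_rot'],s['joints'])
E
```

```text
side 372 ((491.41058349609375, -87.29106903076172), (183.51673889160156, 22.25823211669922), 1.9680191278457642) 0.11969221892880746
scr 517 ((484.157470703125, 107.07290649414062), (107.25847625732422, 116.5091552734375), 82.40235900878906) [0.09241798 0.13363784]
top 35 ((477.28857421875, -83.71256256103516), (19.747207641601562, 10.086256980895996), 65.09795379638672) 0.1190477668712609
scr 620 ((487.9707336425781, 144.12872314453125), (122.29537963867188, 61.327186584472656), 3.419633150100708) [0.09878027 0.1337155 ]
[ 0.49044742 -0.08368071  0.22304601] [ 3.14060067e+00 -4.80829470e-04 -3.09183321e+00] [-3.73571825e-01 -1.04466883e-01  2.01188169e+00  7.48699378e-04
  1.23502382e+00 -1.99437435e+00]
```

The scraper stands on the deck with its top at about 0.132 m, and the bar is still at (0.491,-0.085). Now I'll grip the bar.

Emit:
servo_tool(
  commands=[
    [0,-0.001,-0.035,0,0,0,1],
    [0,-0.001,-0.07,0,0,0,1],
    [0,-0.001,-0.105,0,0,0,1],
    [0,-0.001,-0.13,0,0,0,1],
    [0,-0.001,-0.136,0,0,0,1],
  ],
  squeeze=120,
)

```text
clock: 10.88
tool_pos: [0.487, -0.0819, 0.0823]
tcp_rot: [3.137, -0.009, -3.089]
force: [-0.3, 0.1, -0.5]
gripper_width: 1.002
grasp_force: 0.0
```

Emit:
servo_tool(
  commands=[
    [0,0,0,0,0,0,1],
    [0,0,0,0,0,0,0.6],
    [0,0,0,0,0,0,0.4],
    [0,0,0,0,0,0,0.3],
    [0,0,0,0,0,0,0],
  ],
)

```text
clock: 11.3
tool_pos: [0.4919, -0.0855, 0.0893]
tcp_rot: [-3.14, 0.003, -3.091]
force: [0.4, -0.1, 0.0]
gripper_width: 0.451
grasp_force: 0.0
```

Emit:
servo_tool(
  commands=[
    [0,0,0,0,0,0,0],
    [0,0,0,0,0,0,0],
    [0,0,0,0,0,0,0],
    [0,0,0,0,0,0,0],
    [0,0,0,0,0,0,0],
  ],
)

```text
clock: 11.72
tool_pos: [0.4912, -0.0854, 0.0885]
tcp_rot: [-3.141, 0.001, -3.092]
force: [-2.1, 0.7, 6.0]
gripper_width: 0.143
grasp_force: 117.5
```

```bash
python3 - <<'E'
from h import *
b=shot('side')['img']
cv2.imwrite('pics/c6.png',cv2.resize(b[110:270,150:340][:,:,::-1],None,fx=3,fy=3,interpolation=cv2.INTER_CUBIC))
s=env.get_state();print(s['tool_pos'],s['force'],s['gripper_width'],s['grasp_force'])
E
```

```text
[ 0.49119903 -0.08540657  0.08846421] [-2.17700335  0.62180732  6.18988801] 0.13831797846452226 117.46168971061707
```

View pics/c6.png

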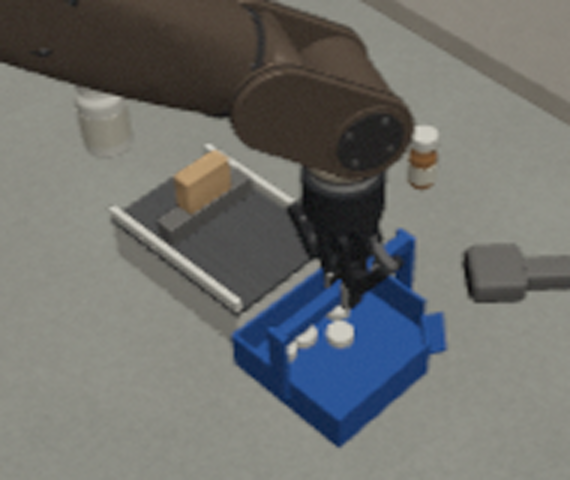

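The bar is held in the middle at about (350,295), with the opening at 0.14, close to 14 mm. The caps are inside at about (340,330), and the scraper stands upright on the deck. Next I'll lift, move clear and tilt.

Emit:
servo_tool(
  commands=[
    [0,0,0.008,0,0,0,0],
    [0,0,0.025,0,0,0,0],
    [0,0,0.045,0,0,0,0],
    [0,0,0.065,0,0,0,0],
    [0,0,0.085,0,0,0,0],
  ],
)

```text
clock: 12.18
tool_pos: [0.4895, -0.0849, 0.172]
tcp_rot: [3.141, -0.003, -3.091]
force: [-0.4, -0.0, -3.2]
gripper_width: 0.138
grasp_force: 117.3
```

Emit:
servo_tool(
  commands=[
    [0,0,0.02,0,0,0,0],
    [0,0,0.04,0,0,0,0],
    [0,-0.006,0.06,0,0,0,0],
    [0,-0.018,0.075,0,0,0,0],
    [0,-0.034,0.085,0,0,0,0],
  ],
)

```text
clock: 12.6
tool_pos: [0.4905, -0.1189, 0.2585]
tcp_rot: [-3.141, 0.001, -3.09]
force: [0.7, -0.6, -2.5]
gripper_width: 0.142
grasp_force: 117.4
```

Emit:
servo_tool(
  commands=[
    [0,-0.014,0,0,0,0,0],
    [0,-0.024,0,0.5,0.5,0,0],
    [0,-0.03,0,1.5,1.5,0,0],
    [0,-0.03,0,3,3,0,0],
    [0,-0.03,0,4.5,4.5,0,0],
  ],
)

```text
clock: 13.02
tool_pos: [0.49, -0.1492, 0.256]
tcp_rot: [3.055, -0.078, -3.089]
force: [0.4, 0.0, -2.5]
gripper_width: 0.138
grasp_force: 117.4
```

Emit:
servo_tool(
  commands=[
    [0,0,0,1.5,1.5,0,0],
    [0,0,0,3,3,0,0],
    [0,0,0,4.5,4.5,0,0],
    [0,0,0,6,6,0,0],
    [0,0,0,7.5,7.5,0,0],
  ],
)

```text
clock: 13.43
tool_pos: [0.4904, -0.1491, 0.256]
tcp_rot: [2.916, -0.2, -3.069]
force: [-0.6, 0.5, -2.9]
gripper_width: 0.139
grasp_force: 117.4
```

Emit:
servo_tool(
  commands=[
    [0,0,0,1.5,1.5,0,0],
    [0,0,0,3,3,0,0],
    [0,0,0,4.5,4.5,0,0],
    [0,0,0,6,6,0,0],
    [0,0,0,7.5,7.5,0,0],
  ],
)

```text
clock: 13.85
tool_pos: [0.4906, -0.1492, 0.256]
tcp_rot: [2.769, -0.318, -3.031]
force: [1.0, -0.3, -3.4]
gripper_width: 0.143
grasp_force: 117.4
```

Emit:
servo_tool(
  commands=[
    [0,0,0,1,1,0,0],
    [0,0,0,1.7,1.7,0,0],
    [0,0,0,1.7,1.7,0,0],
    [0,0,0,1.7,1.7,0,0],
    [0,0,0,1.7,1.7,0,0],
  ],
)

```text
clock: 14.27
tool_pos: [0.4906, -0.1491, 0.2573]
tcp_rot: [2.737, -0.341, -3.02]
force: [-0.2, 0.2, -2.6]
gripper_width: 0.14
grasp_force: 117.5
```

Emit:
servo_tool(
  commands=[
    [0,0,0,0,0,0,0],
    [0,0,0,0,0,0,0],
    [0,0,0,0,0,0,0],
    [0,0,0,0,0,0,0],
    [0,0,0,0,0,0,0],
  ],
)

```text
clock: 14.68
tool_pos: [0.4906, -0.1492, 0.2575]
tcp_rot: [2.737, -0.341, -3.021]
force: [-0.1, -0.0, -2.6]
gripper_width: 0.14
grasp_force: 117.5
```

```bash
python3 - <<'E'
from h import *
import pickle
A=shot('top');B=shot('side');pickle.dump((A,B),open('s1.pkl','wb'));a=A['img'];b=B['img']
cv2.imwrite('pics/c7.png',cv2.resize(np.hstack([a[130:300,160:350],b[100:270,150:340]])[:,:,::-1],None,fx=2.1,fy=2.1,interpolation=cv2.INTER_CUBIC))
s=env.get_state();print(s['tool_pos'],s['tcp_rot'],s['force'],s['gripper_width'],s['grasp_force'])
E
```

```text
[ 0.4906135  -0.14917734  0.25738387] [ 2.73732938 -0.34163072 -3.0204908 ] [ 0.07119796 -0.2654928  -2.88237114] 0.13924048374356768 117.45646119117737
```

View pics/c7.png

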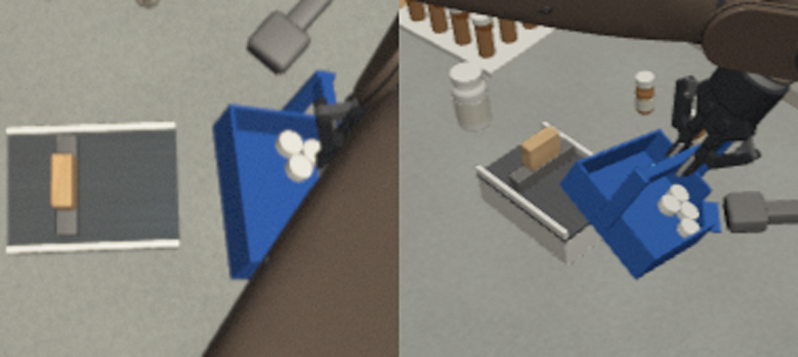

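```bash
python3 - <<'E'
from h import *
from scipy.spatial.transform import Rotation as R
c=shot('side');w=world(c);h=cv2.cvtColor(c['img'],cv2.COLOR_RGB2HSV);s=env.get_state()
T=R.from_euler('xyz',s['tcp_rot']).as_matrix()
Rt=T@R.from_euler('x',np.pi).as_matrix()@np.diag([-1,-1,1])  # tote axes, yaw ~ tool-180
g=np.array(s['tool_pos'])-T[:,2]*.019; o=g-Rt[:,2]*.105
print(Rt.round(2),'corner z',(o+Rt@[.062,-.052,.004])[2])
v,u=np.mgrid[:384,:512]
m=(h[...,1]<60)&(h[...,2]>150)&(u>300)&(u<335)&(v>180)&(v<220)
P=(w-o)@Rt; P[np.isnan(P)]=9
m&=(abs(P)<.1).all(-1)
d=np.hypot(P[...,0]-.062,P[...,1]+.052)
q=P[m];print(len(q),q.min(0).round(3),q.max(0).round(3),'farthest rim',np.percentile(d[m],[50,99,100]))
E
```

```text
[[ 0.94  0.02  0.35]
 [ 0.11  0.93 -0.35]
 [-0.34  0.37  0.87]] corner z 0.1462857281897214Traceback (most recent call last):
  File "<stdin>", line 13, in <module>
    return umr_minimum(a, axis, None, out, keepdims, initial, where)
ValueError: zero-size array to reduction operation minimum which has no identity
```

```bash
python3 - <<'E'
from h import *
from scipy.spatial.transform import Rotation as R
c=shot('side');w=world(c);h=cv2.cvtColor(c['img'],cv2.COLOR_RGB2HSV);s=env.get_state()
T=R.from_euler('xyz',s['tcp_rot']).as_matrix()
Rt=T@R.from_euler('x',np.pi).as_matrix()@np.diag([-1,-1,1])
o=np.array(s['tool_pos'])-T[:,2]*.019-Rt[:,2]*.105
v,u=np.mgrid[:384,:512]
m=(h[...,1]<70)&(h[...,2]>140)&(u>265)&(u<300)&(v>180)&(v<218)
P=(w-o)@Rt; P[np.isnan(P)]=9
m&=(abs(P)<.1).all(-1)
d=np.hypot(P[...,0]-.062,P[...,1]+.052)
q=P[m];print(len(q),q.min(0).round(3),q.max(0).round(3),'rim',np.percentile(d[m],[50,99,100]))
E
```

```text
278 [ 0.002 -0.071  0.001] [0.09  0.005 0.046] rim [0.03434359 0.05688365 0.06262823]
```

All the cap pixels lie within 63 mm of the corner, so every cap origin is well inside 75 mm. The tilt is about 29° with both sides about 20° down, the corner is at z = 0.146 m, and everything is still. I'm handing the job in.

```bash
python3 -c "
from workcell import env
print(env.sign_off())"
```

```text
the job is handed in; nothing more can be done
None
```

I handed the job in; `env.sign_off()` gave no verdict. At hand-in all four caps lay at rest in the pouring corner of the tote, held up and tilted about 29°, and the scraper stood upright on the stand's deck.

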